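Free the stuck top sieve and stand it to drain

ROBOT

A 6-joint arm with a two-finger parallel gripper is mounted at the origin on a cart in front of the work surface, level with it; the furniture and walls round the work are solid. World frame = base frame: x ahead of the robot, y to its left, z up, the work surface at z = 0. Lengths are in mm, angles in rad, forces in N, time in s.
With the tool pointing down it reaches from about 350 to 975 mm from the base axis. Payload 7.1 kg.
Tool frame: the origin (TCP) lies at the very end of the fingers, on their centre line; the grasp point (between the pads) lies 19 mm behind it (ctrl.pinch_z is the z of the grasp point in the tool frame, in mm); z points along the fingers, y is the direction in which the jaws open and shut (so a half turn about z gives the same grasp; the last joint's range is limited). The gripper opens to 88 mm and grips with 3 to 60 N. Pads are 20 mm wide; open, the fingers measure 115 mm over their backs; the gripper's body (75 mm by 178 mm) begins 61 mm behind the grasp point.
Start: joints at [-1.232, 0.423, 1.63, -0, 1.089, -0.019], TCP at [218.901, -585.395, 222.675] pointing down, gripper open.
Joint ranges: [-3, 3], [-0.9, 2.11], [0.09, 2.58], [-1.31, 4.45], [0.11, 2.69], [-2.54, 2.54]. Speed limits (rad/s): [2.39, 2.39, 3.01, 3.14, 3.14, 3.14].

INTERFACE

Orientations are given as a rotation vector (axis times angle).
In Python, from workcell import get_obs, optics, ctrl gives the robot as it stands.
- The arm moves only by the shell command python3 -m jog 'ROWS'. ROWS is a JSON object of lists of equal length, an entry for each row: "delta_rot": the turn, a rotation vector about the tool's x, y, z in rad, a list of three; "translation": the shift along the tool's x, y, z in mm, a list of three; "hand": the opening, from -1 (shut) to 1 (fully open). In form: {"delta_rot": [[rx, ry, rz], ...], "translation": [[x, y, z], ...], "hand": [hand, ...]}. A call has 1 to 5 rows; each row is the pose to reach, as a shift and turn from the pose commanded when the call began, along the tool's axes at that moment; what a row does not reach only later rows make up. A row lasts 1/10 s, in which the tool goes at most 50 mm and 8.59 degrees, less where a joint would pass 70% of its speed; a pose out of reach is approached as far as the arm can. A call with a gripper value outside its range is refused whole. The fingers move at their own pace and stop on an object; the grip force is fixed at half the most. Time passes only in rows, so rows that repeat a pose let the fingers close. It gives the time, the measured TCP pose, the force and the opening at its end, in the units of the state.
- get_obs(): the state, without advancing time (a new reading comes with each control period).
- optics.get_image(name): name is "scene" or "top" or "wrist"; returns the picture (400x640x3 uint8, red, green, blue); there is no depth.
- optics.calibration(name): a dict with "intrinsics" (3x3 intrinsics, pixels), "cam_to_world" (4x4, takes a point from camera to world coordinates). Camera axes: x right, y up, looking along -z (the intrinsics and any distortion apply to the point x, -y, -z); pixel columns grow to the right and rows downward; lengths in mm; the calibration is good to about 2 mm. A picture is of the moment at which its call begins: read the wrist's pose just before it. calibration takes no time and is no camera call; for the wrist camera it gives the pose at the moment of the call.
- ctrl.close_job(): hands the job in, once; it reports no verdict.
The state is a dict: "t": time; "qpos": joint angles; "qvel": joint speeds; "joint_torque": joint torques, N m; "ee_pos": TCP position; "orientation": TCP orientation; "ft_force": force on the tool from outside, world axes, zero at the start; "moment": the same for the moment, N m; "width": finger opening in mm.
Only numpy, scipy, OpenCV 4.12 (cv2) and the standard library are available. Lean on these libraries where they do the work, as an engineer would, in place of code of your own. Each camera call takes 0.05 s, during which the arm holds its last target. There are 200 camera calls.

TASK

The little wet-sieving stack has been rinsed and its rubber seal holds the brass top sieve fast: pull that sieve straight up off the stack, keeping it level and not tipping or shifting the shaker, and stand it right way up on the filter papers inside the cream tray to drain. Put it down gently rather than dropping it, and leave the tray and everything else where they are.

Things in the scene. Friction and masses are not known exactly. Their poses are not given: they have to be found in the camera images.
- sieve_mid (a point): Top sieve: brass ring with a wire-mesh floor, open on top, loose, about 110 g. Point: on its axis, half-way up the visible frame, which is 60 mm in diameter (2 mm wall) and runs from 17 mm below the point to the rim 17 mm above. Below it a 52 mm wide, 10 mm long skirt, foot 27 mm below the point, starts hidden in the lower sieve. z axis: up through the open top.
- stack_rim (a point): Rim of the lower sieve, on the stack's axis, where the top sieve's frame rests: the joint line. The lower sieve has the same 60 mm diameter, so grip above this line only. A rubber lip seal inside it grips the top sieve's skirt: a straight upward pull of about 8 to 14 N draws it out, and the grip ends within 10 mm of travel.
- shaker: White bench sieve shaker, standing free on rubber feet, 134 x 134 mm, 54 mm high, about 3 kg, grey knob and green switch on its front (-x). Its round table carries the steel receiver pan and steel lower sieve, held by wire toggle clips at +y and -y that stay below 109 mm. Origin: centre of the feet's underside; z is the stack's axis, joint line at 122 mm, top sieve's rim at 156 mm.
- tray_floor (a point): Shallow open cream plastic tray with filter papers on its floor, loose, 250 g. The point is the centre of the inner floor, 2 mm above the worktop. Outside 141 mm along its x axis by 214 mm along its y axis over the rim; inside about 108 by 180 mm; walls rise 37 mm above the point.
- petri_red: Small open glass dish with reddish pieces, 55 mm diameter, 15 mm high, loose; a bystander. Origin: centre of the underside.
- petri_brown: Small open glass dish with brown pieces, 55 mm diameter, 17 mm high, loose; a bystander. Origin: centre of the underside.
- beaker: Small glass beaker with a dropper standing in it, 48 mm diameter, 105 mm high, loose; a bystander. Origin: centre of the underside.
- marker: Blue marker pen lying on the worktop, 132 mm long, 13 mm thick, loose; a bystander. Origin: its underside, about half-way along.

How it is judged (in metres and radians):
On the way:
1. the top sieve is held by the fingers, level, with its skirt drawn right out of the stack (foot at least 10 mm above the lower sieve's rim) (z of sieve_mid in the frame of shaker above 0.159 m and angle between sieve_mid's own z axis and vertical below 0.2 rad and contact force between the fingers and top_sieve above 1 N), for 0.1 s.
At the end, for the whole second after the job is handed in: The top sieve stands on its skirt, right way up (within 0.1 rad), on the floor of the cream tray, inside its walls, at rest and released; the tray lies flat on the worktop (x of sieve_mid in the frame of tray_floor between -0.03 and 0.03 m and y of sieve_mid in the frame of tray_floor between -0.066 and 0.066 m and z of sieve_mid in the frame of tray_floor below 0.033 m and angle between sieve_mid's own z axis and vertical below 0.1 rad and angle between tray_floor's own z axis and vertical below 0.05 rad and linear speed of top_sieve below 0.02 m/s); the robot touches nothing.
It fails at once if the sieve is tipped more than 0.35 rad (20 degrees) (angle between sieve_mid's own z axis and vertical above 0.35 rad).
It fails at once if the sieve is dropped (falls free, faster than 0.45 m/s, about 10 mm) (contact force between top_sieve and anything else below 0.05 N and linear speed of top_sieve above 0.45 m/s).
It fails at once if the shaker is tipped more than 0.12 rad or shifted more than 25 mm (distance of shaker from where it was at the start of the episode above 0.025 m or angle between shaker's own z axis and vertical above 0.12 rad).
It fails at once if the tray is pushed more than 30 mm (distance of tray_floor from where it was at the start of the episode above 0.03 m).
It fails at once if a dish, the beaker or the marker is moved more than 30 mm (distance of any of petri_red, petri_brown, beaker, marker from where it was at the start of the episode above 0.03 m).
It also fails if it takes over 45 s, if anything falls off the work surface, if the arm or the gripper's body presses on something with over 40 N, if the wrist force passes 120 N, or if a joint passes its speed limit or range.

## Working session

There is one attempt and no reset: what is moved stays moved. The work goes in short steps, Python scripts to look and compute and a shell command to move; the robot and the scene stay as the last step left them, time stands still between calls to the robot, and variables do not carry over. Pictures are saved under pics/ and viewed, about 8 in all and at most 12, crops included, and the job is handed in when it is done.

```bash
mkdir -p pics
python3 - <<'E'
from workcell import get_obs, optics, ctrl
import cv2,numpy as np
for n in("scene","top"):
    cv2.imwrite(f"pics/{n}0.png",optics.get_image(n)[:,:,::-1])
    c=optics.calibration(n);print(n,{k:np.round(v,3).tolist() if not isinstance(v,str) else v for k,v in c.items()})
o=get_obs();print({k:np.round(v,3).tolist() for k,v in o.items()},ctrl.pinch_z)
E
```

```text
scene {'intrinsics': [[507.164, 0.0, 323.293], [0.0, 507.164, 204.626], [0.0, 0.0, 1.0]], 'cam_to_world': [[-0.591, 0.44, -0.676, -439.614], [-0.807, -0.324, 0.494, 633.965], [-0.002, 0.838, 0.546, 939.351], [0.0, 0.0, 0.0, 1.0]]}
top {'intrinsics': [[520.468, 0.0, 321.084], [0.0, 520.468, 199.754], [0.0, 0.0, 1.0]], 'cam_to_world': [[-0.018, 0.996, -0.085, 511.234], [-1.0, -0.018, 0.004, -122.296], [0.003, 0.085, 0.996, 1522.122], [0.0, 0.0, 0.0, 1.0]]}
{'t': 0.1, 'qpos': [-1.232, 0.424, 1.631, -0.0, 1.089, -0.019], 'qvel': [-0.0, -0.001, 0.001, -0.001, 0.001, 0.001], 'joint_torque': [-0.0, -54.562, -27.432, 0.064, 0.019, -0.0], 'ee_pos': [218.739, -584.94, 222.014], 'orientation': [-3.09, -0.559, 0.0], 'ft_force': [-0.09, 0.052, -0.49], 'moment': [0.079, 0.002, 0.056], 'width': 87.691} -18.700000000000003
```

View pics/scene0.png

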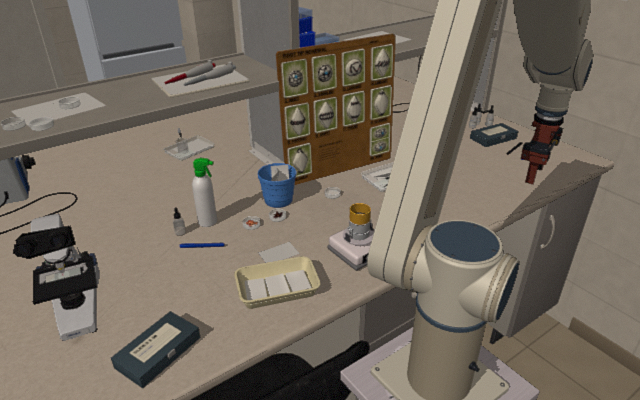

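View pics/top0.png

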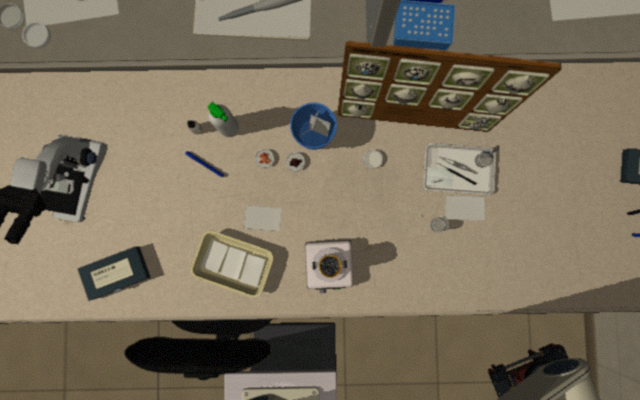

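```bash
cat > h.py <<'E'
import numpy as np,cv2
from workcell import get_obs,optics,ctrl
def ray(n,uv,cal=None):
    c=cal or optics.calibration(n);K=c["intrinsics"];T=np.array(c["cam_to_world"])
    d=np.linalg.inv(K)@[uv[0],uv[1],1.];d=T[:3,:3]@(d*[1,-1,-1]);return T[:3,3],d/np.linalg.norm(d)
def onz(n,uv,z,cal=None):
    o,d=ray(n,uv,cal);return o+d*(z-o[2])/d[2]
def tri(r1,r2):
    A=np.stack([r1[1],-r2[1]],1);s=np.linalg.lstsq(A,r2[0]-r1[0],rcond=None)[0]
    a=r1[0]+s[0]*r1[1];b=r2[0]+s[1]*r2[1];return (a+b)/2,np.linalg.norm(a-b)
def blob(mask):
    n,l,s,c=cv2.connectedComponentsWithStats(mask);i=1+np.argmax(s[1:,4]);return (l==i).astype(np.uint8)*255,s[i]
E
python3 - <<'E'
from h import *
s=cv2.imread("pics/scene0.png");t=cv2.imread("pics/top0.png")
out=[]
for n,im,(x0,x1,y0,y1),(X0,X1,Y0,Y1) in(("scene",s,(335,385,195,235),(225,330,250,315)),("top",t,(300,360,235,295),(185,280,225,300))):
    h=cv2.cvtColor(im,cv2.COLOR_BGR2HSV)
    m=np.zeros(im.shape[:2],np.uint8);m[y0:y1,x0:x1]=cv2.inRange(h,(10,110,60),(30,255,255))[y0:y1,x0:x1]
    b,st=blob(m);c=cv2.findContours(b,0,2)[0][0];e=cv2.minEnclosingCircle(c);print(n,"brass",st,e)
    m=np.zeros_like(m);m[Y0:Y1,X0:X1]=cv2.inRange(h,(20,50,90),(35,200,255))[Y0:Y1,X0:X1]
    b2,st=blob(m);c2=cv2.findContours(b2,0,2)[0][0];r=cv2.minAreaRect(c2);print("tray",st,r)
    bx=cv2.boxPoints(r)
    if n=="top":
        print("sieve z156",onz(n,e[0],156)); print("tray z39",onz(n,r[0],39),[onz(n,p,39)[:2].round(0).tolist() for p in bx])
        m=np.zeros_like(m);m[230:300,295:365]=cv2.inRange(h,(0,0,170),(180,40,255))[230:300,295:365]
        b3,_=blob(m);r3=cv2.minAreaRect(cv2.findContours(b3,0,2)[0][0]);print("shaker",r3,onz(n,r3[0],54))
    v=im.copy();cv2.drawContours(v,[c,c2],-1,(0,0,255),1)
    w=v[190:315,220:400] if n=="scene" else v[215:310,180:370]
    out.append(cv2.resize(w,(640,290*1),interpolation=cv2.INTER_CUBIC) if 0 else cv2.resize(w,None,fx=640/w.shape[1],fy=640/w.shape[1]*.85 if 0 else 300/w.shape[0],interpolation=cv2.INTER_CUBIC))
cv2.imwrite("pics/c1.png",np.vstack([cv2.resize(o,(600,300)) for o in out]))
E
```

```text
scene brass [349 203  22  22 391] ((359.5, 213.0), 11.80052375793457)
tray [ 234  256   86   53 1805] ((276.8910217285156, 279.9056396484375), (42.00065612792969, 81.82250213623047), 76.4295654296875)
top brass [319 255  23  23 146] ((330.0, 265.6590881347656), 11.385008811950684)
tray [ 188  229   86   71 1944] ((228.55812072753906, 262.44317626953125), (84.14010620117188, 56.29936218261719), 19.09349250793457)
sieve z156 [ 454.58096654 -148.13721602  156.        ]
tray z39 [464.03845518 136.4726159   39.        ] [[431.0, 275.0], [580.0, 223.0], [498.0, -2.0], [350.0, 51.0]]
shaker ((327.78070068359375, 264.9125061035156), (42.53062057495117, 43.2152214050293), 86.72950744628906) [ 452.54142322 -143.8915762    54.        ]
```

View pics/c1.png

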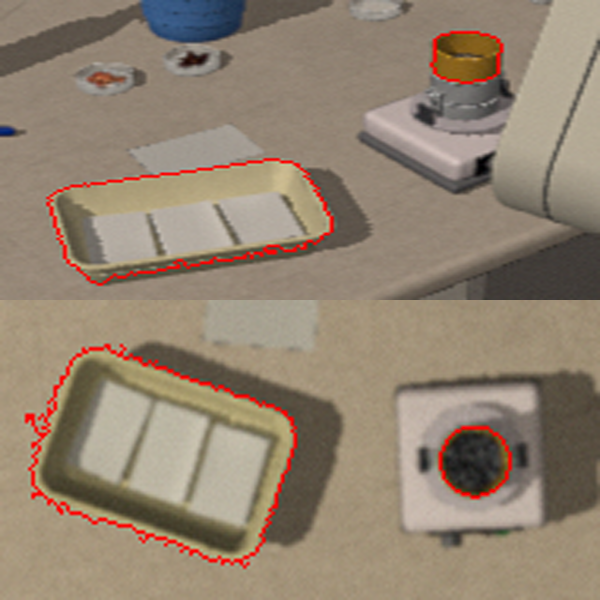

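```bash
cat >> h.py <<'E'
from scipy.spatial.transform import Rotation as Ro
def plan(p,jaw):  # tool-frame shift & turn to reach TCP p, pointing down, jaw axis yaw (deg)
    o=get_obs();R=Ro.from_rotvec(o["orientation"]).as_matrix();a=np.radians(jaw);y=np.array([np.cos(a),np.sin(a),0]);z=np.array([0,0,-1.])
    G=np.stack([np.cross(y,z),y,z],1)
    print("t",round(o["t"],2),"pos",o["ee_pos"].round(1) if hasattr(o["ee_pos"],"round") else o["ee_pos"],"jaw",round(np.degrees(np.arctan2(R[1,1],R[0,1])),2),"w",round(o["width"],1),"F",np.round(o["ft_force"],1))
    print("shift",(R.T@(np.array(p)-o["ee_pos"])).round(1),"rot",Ro.from_matrix(R.T@G).as_rotvec().round(4))
E
python3 -m jog '{"delta_rot":[[0,0,-0.14],[0,0,-0.28],[0,0,-0.42],[0,0,-0.56],[0,0,-0.7]],"translation":[[30,-26,-6],[60,-52,-12],[90,-78,-18],[120,-104,-24],[150,-130,-30]],"hand":[1,1,1,1,1]}'
python3 - <<'E'
from h import *
plan([454,-148,260],70)
t=cv2.imread("pics/top0.png");h=cv2.cvtColor(t,cv2.COLOR_BGR2HSV)
K=np.ones((7,7),np.uint8)
for lo,hi in(((20,60,90),(35,200,255)),((20,70,90),(35,200,255))):
    m=np.zeros(t.shape[:2],np.uint8);m[225:300,185:280]=cv2.inRange(h,lo,hi)[225:300,185:280]
    b,_=blob(m);c=cv2.findContours(b,0,2)[0][0];f=np.zeros_like(m);cv2.drawContours(f,[c],-1,255,-1)
    f,_=blob(cv2.morphologyEx(f,cv2.MORPH_OPEN,np.ones((15,15),np.uint8)));r=cv2.minAreaRect(cv2.findContours(f,0,2)[0][0])
    B=np.array([onz("top",p,39)[:2] for p in cv2.boxPoints(r)]);print("tray",onz("top",r[0],39).round(1),[np.linalg.norm(B[i]-B[i-1]).round(0) for i in range(4)],r[2])
m=np.zeros_like(m);m[235:295,195:272]=cv2.inRange(h,(0,0,150),(180,48,255))[235:295,195:272]
m=cv2.morphologyEx(m,cv2.MORPH_OPEN,np.ones((3,3)));m=cv2.morphologyEx(m,cv2.MORPH_CLOSE,K)
b,_=blob(m);r=cv2.minAreaRect(cv2.findContours(b,0,2)[0][0])
B=np.array([onz("top",p,2)[:2] for p in cv2.boxPoints(r)]);print("papers",onz("top",r[0],2).round(1),B.round(0).tolist())
E
```

```text
t: 0.6
ee_pos: [314.2, -409.5, 252.6]
orientation: [-2.707, -1.592, -0.0]
ft_force: [1.1, -0.4, -0.6]
width: 87.8
t 0.6 pos [ 314.2 -409.5  252.6] jaw -29.08 w 87.8 F [ 1.1 -0.4 -0.6]
shift [296.5  -4.9  -7.3] rot [-1.0000e-04 -7.0000e-04 -1.7293e+00]
tray [460.8 129.2  39. ] [np.float64(222.0), np.float64(150.0), np.float64(224.0), np.float64(149.0)] 18.43494987487793
tray [460.8 127.5  39. ] [np.float64(217.0), np.float64(146.0), np.float64(219.0), np.float64(146.0)] 19.09349250793457
papers [459.7 124.5   2. ] [[451.0, 217.0], [530.0, 186.0], [468.0, 32.0], [390.0, 64.0]]
```

```bash
python3 -m jog '{"delta_rot":[[0,0,-0.14],[0,0,-0.28],[0,0,-0.42],[0,0,-0.56],[0,0,-0.7]],"translation":[[30,0,-2],[60,0,-4],[90,0,-6],[120,0,-8],[150,0,-8]],"hand":[1,1,1,1,1]}'
python3 -c "
from h import *
plan([454,-148,260],70)"
```

```text
t: 1.1
ee_pos: [387.9, -279.2, 260.7]
orientation: [1.997, 2.425, 0.0]
ft_force: [0.2, -1.0, -0.5]
width: 87.5
t 1.1 pos [ 387.9 -279.2  260.7] jaw 11.04 w 87.5 F [ 0.2 -1.  -0.5]
shift [116.1  90.    0.7] rot [ 0.     0.    -1.029]
```

```bash
python3 -m jog '{"delta_rot":[[0,0,-0.14],[0,0,-0.28],[0,0,-0.42],[0,0,-0.56],[0,0,-0.7]],"translation":[[23,18,0],[46,36,0],[70,54,0],[93,72,0],[116,90,0]],"hand":[1,1,1,1,1]}'
python3 -c "
from h import *
plan([454,-148,260],70)"
```

```text
t: 1.6
ee_pos: [454.5, -148.5, 260.5]
orientation: [-1.045, -2.962, 0.0]
ft_force: [0.6, -0.2, -0.8]
width: 87.6
t 1.6 pos [ 454.5 -148.5  260.5] jaw 51.16 w 87.6 F [ 0.6 -0.2 -0.8]
shift [0.7 0.  0.5] rot [-1.000e-04 -4.000e-04 -3.289e-01]
```

```bash
python3 -m jog '{"delta_rot":[[0,0,-0.14],[0,0,-0.28],[0,0,-0.329],[0,0,-0.329]],"translation":[[0,0,0],[0,0,0],[0,0,0],[0,0,0]],"hand":[1,1,1,1]}'
python3 - <<'E'
from h import *
plan([454.5,-148,260],70)
c=optics.calibration("wrist");im=optics.get_image("wrist")[:,:,::-1].copy();cv2.imwrite("pics/w1.png",im)
print(np.array(c["intrinsics"]).round(1).tolist(),np.array(c["cam_to_world"]).round(2).tolist())
# predicted rim pixel centre
T=np.linalg.inv(c["cam_to_world"]);p=T@[454.5,-148,156,1];q=c["intrinsics"]@(p[:3]*[1,-1,-1]);print(q/q[2])
E
```

```text
t: 2.0
ee_pos: [454.1, -149.5, 260.4]
orientation: [-0.553, -3.092, -0.0]
ft_force: [-0.5, -0.4, -0.7]
width: 87.7
t 2.0 pos [ 454.1 -149.5  260.4] jaw 69.71 w 87.7 F [-0.5 -0.4 -0.7]
shift [0.2 1.5 0.4] rot [-0.     -0.0006 -0.0051]
[[331.2, 0.0, 319.3], [0.0, 331.2, 204.6], [0.0, 0.0, 1.0]] [[0.35, -0.9, -0.26, 383.84], [0.94, 0.33, 0.1, -123.13], [0.0, -0.27, 0.96, 422.57], [0.0, 0.0, 0.0, 1.0]]
[320.62274521 203.18294237   1.        ]
```

View pics/w1.png

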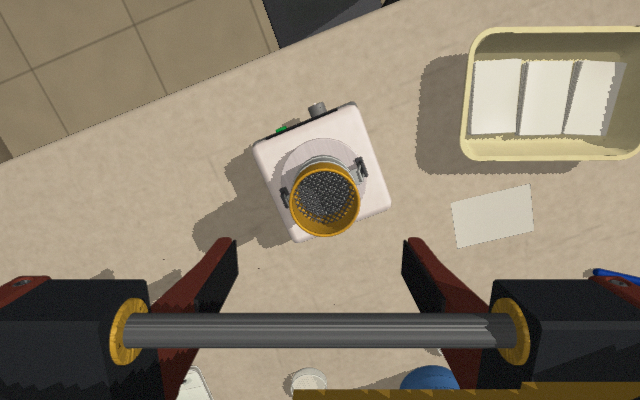

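Run:
```python
from h import *
im=cv2.imread("pics/w1.png");h=cv2.cvtColor(im,cv2.COLOR_BGR2HSV)
m=np.zeros(im.shape[:2],np.uint8);m[150:245,275:370]=cv2.inRange(h,(10,130,60),(30,255,255))[150:245,275:370]
b,st=blob(m);c=cv2.findContours(b,0,2)[0][0];print(st,cv2.minEnclosingCircle(c),cv2.fitEllipse(c))
P=np.array([onz("wrist",p,156)[:2] for p in c[:,0].astype(float)]) 
# algebraic circle fit on contour points on far half (rim only, rows>200)
Q=P[c[:,0,1]>195];A=np.c_[2*Q,np.ones(len(Q))];s=np.linalg.lstsq(A,(Q**2).sum(1),rcond=None)[0];print("rim",s[:2],np.sqrt(s[2]+s[:2]@s[:2]))
# tray papers: rays to floor
m=np.zeros_like(m);m[45:150,468:632]=cv2.inRange(h,(0,0,170),(180,40,255))[45:150,468:632]
m=cv2.morphologyEx(m,cv2.MORPH_CLOSE,np.ones((9,9)));b,_=blob(m);r=cv2.minAreaRect(cv2.findContours(b,0,2)[0][0]);B=np.array([onz("wrist",p,2)[:2] for p in cv2.boxPoints(r)]);print("papers",B.mean(0),B.round(0).tolist())
# scene cross-check of rim/mid
print(tri(ray("scene",(359.9,213.5)),ray("top",(330,265.7))))
```

```text
[ 289  163   71   74 1947] ((323.97161865234375, 199.34747314453125), 37.0208625793457) ((324.05511474609375, 199.95285034179688), (69.18292999267578, 73.43849182128906), 177.64659118652344)
rim [ 455.71201787 -145.32672047] 29.165223299589684
papers [464.60449458 135.12886403] [[475.0, 44.0], [391.0, 66.0], [452.0, 221.0], [541.0, 209.0]]
(array([ 454.30134195, -147.77120054,  137.67869758]), np.float64(1.8421839857490891))
```

```bash
python3 -c "
from h import *
plan([455,-146.5,127],70)"
```

```text
t 2.05 pos [ 454.2 -149.6  260.5] jaw 69.6 w 87.9 F [ 0.8  0.2 -0.2]
shift [  0.2   3.2 133.5] rot [ 0.     -0.0005 -0.007 ]
```

```bash
python3 -m jog '{"delta_rot":[[0,0,0],[0,0,0],[0,0,0],[0,0,0],[0,0,0]],"translation":[[0,3,30],[0,3,60],[0,3,90],[0,3,115],[0,3,133]],"hand":[1,1,1,1,1]}'
python3 -m jog '{"delta_rot":[[0,0,0],[0,0,0],[0,0,0],[0,0,0],[0,0,0]],"translation":[[0,0,0],[0,0,0],[0,0,0],[0,0,0],[0,0,0]],"hand":[0.6,0.5,0.45,0.42,0.4]}'
python3 - <<'E'
from h import *
plan([455,-146.5,127],70)
im=optics.get_image("wrist")[:,:,::-1];cv2.imwrite("pics/w2.png",im)
E
```

```text
t: 2.55
ee_pos: [454.5, -146.7, 126.0]
orientation: [-0.557, -3.09, -0.0]
ft_force: [0.3, 0.5, 0.5]
width: 88.1
t: 3.05
ee_pos: [456.3, -146.9, 128.7]
orientation: [0.555, 3.09, 0.0]
ft_force: [1.3, 3.7, 2.0]
width: 61.6
t 3.05 pos [ 456.3 -146.9  128.7] jaw 69.64 w 61.6 F [1.3 3.7 2. ]
shift [ 1.3 -0.1  1.7] rot [ 0.0006  0.0022 -0.0064]
```

View pics/w2.png

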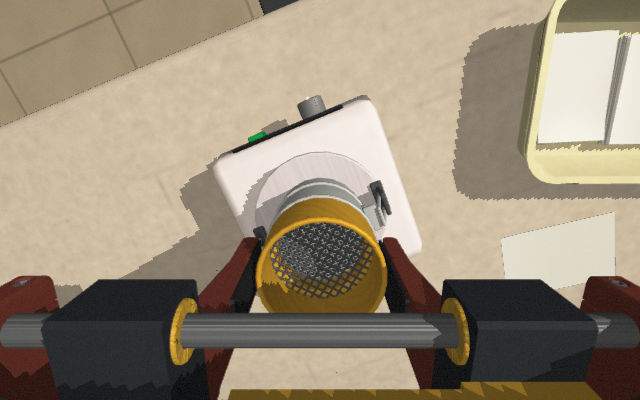

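```bash
python3 -m jog '{"delta_rot":[[0,0,0],[0,0,0],[0,0,0],[0,0,0],[0,0,0]],"translation":[[0,1,0],[0,1,0],[0,1,0],[0,1,0],[0,1,0]],"hand":[0.4,0.38,0.3,0.1,0]}'
python3 -m jog '{"delta_rot":[[0,0,0],[0,0,0],[0,0,0]],"translation":[[0,0,0],[0,0,0],[0,0,0]],"hand":[-0.5,-1,-1]}'
```

```text
t: 3.6
ee_pos: [455.7, -145.9, 127.7]
orientation: [-0.554, -3.092, -0.0]
ft_force: [-0.7, 1.6, 3.0]
width: 59.7
t: 3.9
ee_pos: [455.7, -145.9, 127.7]
orientation: [-0.554, -3.092, -0.0]
ft_force: [-0.8, 2.2, 4.0]
width: 59.2
```

```bash
python3 -m jog '{"delta_rot":[[0,0,0],[0,0,0],[0,0,0],[0,0,0],[0,0,0]],"translation":[[0,0,-1],[0,0,-2],[0,0,-3],[0,0,-4],[0,0,-5]],"hand":[-1,-1,-1,-1,-1]}'
python3 -m jog '{"delta_rot":[[0,0,0],[0,0,0],[0,0,0],[0,0,0],[0,0,0]],"translation":[[0,0,-2],[0,0,-4],[0,0,-6],[0,0,-8],[0,0,-10]],"hand":[-1,-1,-1,-1,-1]}'
```

```text
t: 4.4
ee_pos: [455.3, -145.8, 132.4]
orientation: [-0.554, -3.091, -0.0]
ft_force: [0.3, 0.9, -8.3]
width: 59.5
t: 4.9
ee_pos: [456.1, -146.1, 143.3]
orientation: [0.554, 3.091, -0.0]
ft_force: [0.3, -0.2, -1.0]
width: 59.1
```

```bash
python3 -m jog '{"delta_rot":[[0,0,0],[0,0,0],[0,0,0],[0,0,0],[0,0,0]],"translation":[[0,0,-5],[0,0,-12],[0,0,-22],[0,0,-32],[0,0,-40]],"hand":[-1,-1,-1,-1,-1]}'
python3 - <<'E'
from h import *
plan([460.5,128,180],70)
a=optics.get_image("scene");b=optics.get_image("wrist")
v=np.vstack([cv2.resize(a[150:310,220:460],(600,380)),cv2.resize(b[160:340,180:480],(600,220))])[:,:,::-1];cv2.imwrite("pics/c2.png",v)
E
```

```text
t: 5.4
ee_pos: [456.1, -146.1, 184.0]
orientation: [0.554, 3.091, -0.0]
ft_force: [0.3, -0.3, -1.2]
width: 59.6
t 5.4 pos [ 456.1 -146.1  184. ] jaw 69.67 w 59.6 F [ 0.3 -0.3 -1.2]
shift [ 91.1 258.5   3.9] rot [ 0.      0.0011 -0.0057]
```

View pics/c2.png

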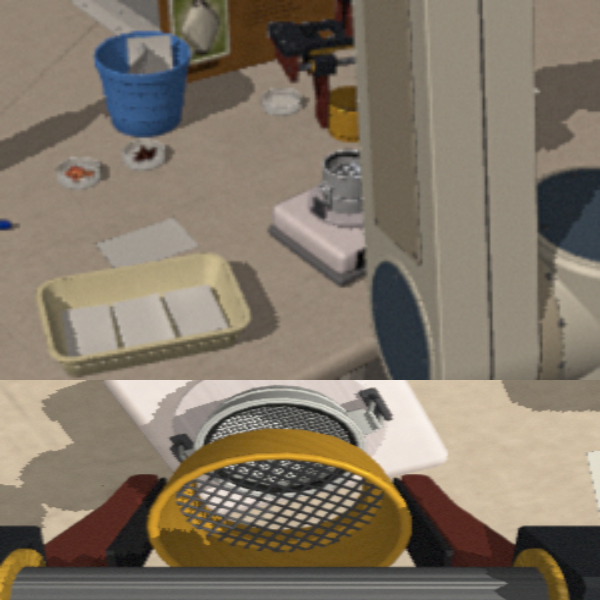

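```bash
python3 -m jog '{"delta_rot":[[0,0,0],[0,0,0],[0,0,0],[0,0,0],[0,0,0]],"translation":[[3,9,0],[10,28,0],[20,56,0],[30,85,0],[40,113,0]],"hand":[-1,-1,-1,-1,-1]}'
python3 -m jog '{"delta_rot":[[0,0,0],[0,0,0],[0,0,0],[0,0,0],[0,0,0]],"translation":[[10,28,0],[20,56,0],[30,85,0],[39,110,0],[45,128,0]],"hand":[-1,-1,-1,-1,-1]}'
python3 -c "
from h import *
plan([461,129,180],70)"
```

```text
t: 6.0
ee_pos: [456.8, -24.5, 182.2]
orientation: [-0.555, -3.091, -0.0]
ft_force: [0.5, -0.7, -1.5]
width: 59.2
t: 6.5
ee_pos: [458.9, 111.6, 182.2]
orientation: [-0.552, -3.092, 0.0]
ft_force: [0.4, -1.5, -0.6]
width: 59.8
t 6.5 pos [458.9 111.6 182.2] jaw 69.74 w 59.8 F [ 0.4 -1.5 -0.6]
shift [ 4.1 17.1  2.2] rot [-0.0003 -0.001  -0.0046]
```

```bash
python3 -m jog '{"delta_rot":[[0,0,0],[0,0,0],[0,0,0],[0,0,0],[0,0,0]],"translation":[[2,9,0],[4,17,5],[4,17,25],[4,17,50],[4,17,75]],"hand":[-1,-1,-1,-1,-1]}'
python3 -m jog '{"delta_rot":[[0,0,0],[0,0,0],[0,0,0]],"translation":[[0,0,18],[0,0,25],[0,0,25]],"hand":[-1,-1,-1]}'
python3 - <<'E'
from h import *
plan([461,129,20],70)
b=optics.get_image("wrist")[:,:,::-1];t=optics.get_image("top")[:,:,::-1]
cv2.imwrite("pics/c3.png",np.vstack([cv2.resize(b,(560,350)),cv2.resize(t[210:310,150:400],(560,224))]))
E
```

```text
t: 7.0
ee_pos: [461.9, 126.6, 106.7]
orientation: [0.555, 3.092, 0.0]
ft_force: [0.6, -0.1, -1.3]
width: 59.7
t: 7.3
ee_pos: [461.2, 126.4, 81.7]
orientation: [-0.555, -3.09, 0.002]
ft_force: [0.8, -0.3, -1.1]
width: 59.7
t 7.3 pos [461.2 126.4  81.7] jaw 69.64 w 59.7 F [ 0.8 -0.3 -1.1]
shift [ 0.9  2.4 61.7] rot [-0.0014 -0.002  -0.0063]
```

View pics/c3.png

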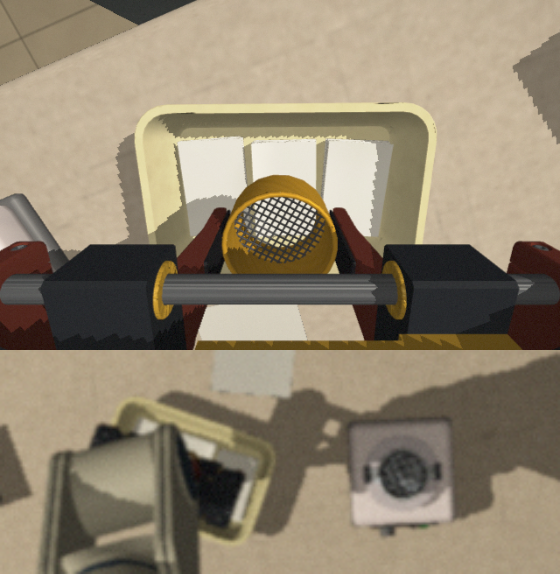

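Run:
```python
from h import *
s=640/560
for u in((200,104),(370,104),(136,180),(436,180)): print(u,onz("wrist",(u[0]*s,u[1]*s),39).round(1))
a=np.radians(69.7);y=np.array([np.cos(a),np.sin(a)]);x=np.array([np.sin(a),-np.cos(a)])
n=onz("wrist",(286*s,104*s),39)[:2];l,r=[onz("wrist",(u*s,180*s),39)[:2] for u in(136,436)]
c=np.array(get_obs()["ee_pos"][:2]);print("width y",(r-l)@y,"mid y rel TCP",((r+l)/2-c)@y,"near rim x rel TCP",(n-c)@x)
```

```text
(200, 104) [377.9 100.2  39. ]
(370, 104) [418.6 210.   39. ]
(136, 180) [411.1  33.   39. ]
(436, 180) [488.4 241.3  39. ]
width y 222.22036541427593 mid y rel TCP 5.325014979892572 near rim x rel TCP -69.9435155767924
```

```bash
python3 -m jog '{"delta_rot":[[0,0,0],[0,0,0],[0,0,0],[0,0,0],[0,0,0]],"translation":[[0,4,10],[0,4,24],[0,4,38],[0,4,50],[0,4,56]],"hand":[-1,-1,-1,-1,-1]}'
python3 -m jog '{"delta_rot":[[0,0,0],[0,0,0],[0,0,0],[0,0,0]],"translation":[[0,0,1.5],[0,0,3],[0,0,4.5],[0,0,5]],"hand":[-1,-1,-1,-1]}'
```

```text
t: 7.9
ee_pos: [463.2, 130.7, 25.8]
orientation: [-0.554, -3.092, 0.0]
ft_force: [0.7, 0.4, -1.0]
width: 59.6
t: 8.3
ee_pos: [463.6, 130.7, 21.9]
orientation: [0.554, 3.092, 0.0]
ft_force: [0.6, 0.6, -1.1]
width: 59.4
```

```bash
python3 -m jog '{"delta_rot":[[0,0,0],[0,0,0],[0,0,0]],"translation":[[0,0,1],[0,0,2],[0,0,2]],"hand":[-1,-1,-1]}'
python3 -m jog '{"delta_rot":[[0,0,0],[0,0,0]],"translation":[[0,0,1],[0,0,1]],"hand":[-1,-1]}'
```

```text
t: 8.6
ee_pos: [463.3, 130.7, 19.7]
orientation: [0.554, 3.092, 0.0]
ft_force: [-0.1, -0.2, -1.4]
width: 59.7
t: 8.8
ee_pos: [463.3, 130.7, 18.6]
orientation: [-0.554, -3.092, 0.0]
ft_force: [0.4, -0.5, -0.9]
width: 59.4
```

```bash
python3 -m jog '{"delta_rot":[[0,0,0],[0,0,0]],"translation":[[0,0,1],[0,0,1]],"hand":[-1,-1]}'
python3 -m jog '{"delta_rot":[[0,0,0],[0,0,0]],"translation":[[0,0,1],[0,0,1]],"hand":[-1,-1]}'
```

```text
t: 9.0
ee_pos: [463.3, 130.7, 17.9]
orientation: [-0.554, -3.092, -0.0]
ft_force: [-0.7, -0.6, 2.4]
width: 59.5
t: 9.2
ee_pos: [463.4, 130.7, 17.9]
orientation: [0.554, 3.092, 0.0]
ft_force: [-4.9, -1.5, 18.9]
width: 59.9
```

```bash
python3 -m jog '{"delta_rot":[[0,0,0],[0,0,0]],"translation":[[0,0,-1],[0,0,-1]],"hand":[-1,-1]}'
python3 -m jog '{"delta_rot":[[0,0,0],[0,0,0],[0,0,0],[0,0,0],[0,0,0]],"translation":[[0,0,0],[0,0,0],[0,0,0],[0,0,0],[0,0,0]],"hand":[0.38,0.5,0.6,0.7,0.7]}'
```

```text
t: 9.4
ee_pos: [463.5, 130.7, 17.9]
orientation: [0.554, 3.092, 0.0]
ft_force: [-1.5, -1.6, 8.0]
width: 59.6
t: 9.9
ee_pos: [463.2, 130.6, 17.5]
orientation: [-0.554, -3.092, 0.0]
ft_force: [-0.1, -0.4, 0.1]
width: 74.2
```

```bash
python3 -m jog '{"delta_rot":[[0,0,0],[0,0,0],[0,0,0],[0,0,0],[0,0,0]],"translation":[[0,0,-8],[0,0,-25],[0,0,-50],[0,0,-85],[0,0,-120]],"hand":[0.7,0.7,0.7,0.7,0.7]}'
python3 -m jog '{"delta_rot":[[0,0,0],[0,0,0],[0,0,0],[0,0,0],[0,0,0]],"translation":[[0,0,-30],[0,-40,-50],[0,-80,-60],[0,-110,-60],[0,-110,-60]],"hand":[0.7,0.7,0.7,0.7,0.7]}'
python3 - <<'E'
from h import *
b=optics.get_image("wrist")[:,:,::-1];t=optics.get_image("scene")[:,:,::-1]
cv2.imwrite("pics/c4.png",np.vstack([cv2.resize(b,(480,300)),cv2.resize(t[190:315,200:400],(480,300))]))
cv2.imwrite("pics/w4.png",b);print(get_obs()["t"])
h=cv2.cvtColor(np.ascontiguousarray(b),cv2.COLOR_BGR2HSV);m,st=blob(cv2.inRange(h,(14,170,60),(26,255,255)));print(st)
E
```

```text
t: 10.4
ee_pos: [462.8, 130.5, 139.1]
orientation: [-0.554, -3.092, 0.001]
ft_force: [0.6, -0.3, -0.4]
width: 74.8
t: 10.9
ee_pos: [423.6, 25.4, 198.5]
orientation: [0.559, 3.091, -0.001]
ft_force: [0.0, -0.1, -0.5]
width: 74.7
11.0
[ 260  382  373   18 4626]
```

View pics/c4.png

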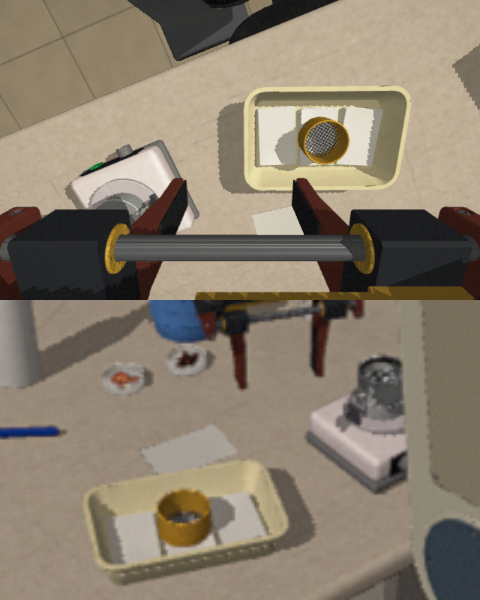

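Run:
```python
from h import *
s=640/480
rim=onz("wrist",(327*s,138*s),63-17)[:2] # rim centre, z=2+44
C=np.array([onz("wrist",(u*s,v*s),39)[:2] for u,v in((247,138),(407,138),(327,88),(325,188))])
a=np.radians(69.7);y=np.array([np.cos(a),np.sin(a)]);x=np.array([np.sin(a),-np.cos(a)])
print("size",(C[1]-C[0])@y,(C[3]-C[2])@x,"sieve in tray x,y",(rim-(C[2]+C[3])/2)@x,(rim-(C[0]+C[1])/2)@y, get_obs()["ft_force"])
ctrl.close_job()
```

```text
size 211.70005861530157 135.66596318039493 sieve in tray x,y -5.405493570289505 -2.5562887869793087 [-0.22196063  0.52530382 -0.5302411 ]
the job is handed in; nothing more can be done
```

The top sieve is off the stack and standing right way up on the filter papers in the cream tray. The job is handed in, with the clock at about 11 s. No verdict came back.

**The pull:** I gripped the brass frame above the joint line and drew it straight up. The last reading during the pull was 8.3 N. The force then fell to about 1 N, the sieve's own weight. The pictures show it held level and clear of the stack.

**The placing:** I lowered it in millimetre steps until it touched the floor. The last step pressed with about 19 N, so I backed off 1 mm. That left 8 N when I opened the fingers.

**Last checks:**
- **Sieve:** it stands upright about 5 mm (x) and 3 mm (y) from the tray centre, inside the ±30 and ±66 mm limits. I read its uprightness from the pictures and did not measure the angle.
- **Surroundings:** the tray lies flat. The shaker, the two dishes and the marker look undisturbed, but I did not measure how far any of them moved. The beaker was outside the last pictures; the arm passed well above it.
- **Robot:** the arm is well clear, with only sensor noise on the wrist force.

**Measurements that disagreed:**
- Sieve position differed by about 3 mm between cameras. I shifted 1 mm when the first finger touched.
- Tray centre differed by up to about 10 mm between views. I corrected it with the wrist camera before lowering.
- My last tray size from the pictures was 136 by 212 mm, against 141 by 214 mm given.

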